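# Set a plywood panel for sawing

### The job

Get the thin plywood panel ready for the saw: slide it, flat on the sawing board and without gripping or lifting it, until its long side is snug along the board's back fence and the pencil line lies right above the board's right-hand end, the short marked piece sticking out past it. Then press down on the panel with the fingertips, over the board, firmly enough that it would not shift, and finish while still holding it down like that. Leave the mallet, chisel, marking gauge and wood blank alone.

Things in the scene. Friction and masses are not known exactly. Their poses are not given: they have to be found in the camera images.
- board: sawing board screwed to the bench (immovable), mid-brown wood, 230 (own x) x 340 (own y) x 30 mm high. Origin: centre of its underside, on the bench; its flat top is 30 mm above the origin. Own +x points away from the robot towards its back fence, own -y to its right-hand end, as seen from the robot; it may be turned by up to 0.3 rad.
- fence: back fence of the board (immovable), a dark wood strip 25 (x) x 340 (y) x 20 mm high lying along the board's far side, flush with its ends, same axes as the board. Origin: centre of its underside, on the board's top, at board x = +102.5 mm; the face that the panel goes against is at board x = +90 mm.
- edge (a point): middle of the top edge of the board's right-hand end (board x 0, y -170, z 30 mm). The end runs along the board's own x.
- panel: loose pale plywood panel 95 (own x) x 200 (own y) x 8 mm thick, 70 to 140 g, lying flat on the board with its long sides roughly along the board's y (within 0.15 rad). Origin: centre of its underside. Starts some 15 to 65 mm clear of the fence with its right end (own -y) inside the board's right-hand end. Too wide to pinch; slides with a force of some 1.5 N or less.
- line (a point): middle of the dark pencil line, 3 mm wide, drawn square across the panel's top, 50 mm from its right end (panel x 0, y -50, z 8 mm).
- blank: bystander: pale wood block 150 x 40 x 40 mm lying on the bench to the right of the board. Origin: centre of its underside.
- mallet: bystander: wooden mallet lying on the bench farther right, head 70 x 130 x 80 mm high centred 100 mm along own +x, handle along own x to 140 mm on the other side. Origin on the bench.
- chisel: bystander: chisel 265 mm long lying on the bench to the left of the board along own x, 29 mm high. Origin at the ferrule, on the bench.
- gauge: bystander: marking gauge on the bench farther left, beam 200 x 20 x 20 mm along own x, upright dark stock 30 x 60 x 60 mm high. Origin on the bench.
Mind the look-alikes: they are no part of the job. There is more than one size of the panel; the one meant has the size given above.

How it is judged:
By the outcome, as a careful person would: the job done as asked, in the order asked, and still so for the second after the job is handed in, while the arm keeps its last pose, push and grip.
It also fails if it takes over 56 s, if anything falls off the work surface, if the arm or the gripper's body presses on something with over 40 N, if the wrist force passes 120 N, or if a joint passes its speed limit or range.

### The arm

A 6-joint arm with a two-finger parallel gripper is mounted at the origin on the work surface. World frame = base frame: x ahead of the robot, y to its left, z up, the work surface at z = 0. Lengths are in mm, angles in rad, forces in N, time in s.
With the tool pointing down it reaches from about 250 to 725 mm from the base axis. Payload 4 kg.
Tool frame: the origin (TCP) lies on the centre line of the jaws, within the pads' length; the fingertips stand 14 mm ahead of it and the grasp point (between the pads) lies 5 mm behind it; z points along the fingers, y is the line along which they close (so a half turn about z gives the same grasp; the last joint's range is limited). The gripper opens to 85 mm and grips with 20 to 120 N. Pads are 22 mm wide; open, the fingers measure 114 mm over their backs; the gripper's body (76 mm by 85 mm) begins 54 mm behind the grasp point. The pads swing forward as they close: fully open they stand 13 mm farther back than shut.
Start: joints at [-1.109, 0.241, 0.005, 1.335, 0, 1.571], TCP at [222.778, -447.626, 245.306] pointing down, gripper open.
Joint ranges: [-2.72, 2.72], [-1.05, 1.87], [-1.09, 1.28], [-1.99, 2.15], [-1.42, 1.44], [-3.14, 3.14]. Speed limits (rad/s): [2.79, 2.79, 3.14, 3.14, 3.14, 3.14].

### API

Orientations are given as a unit quaternion [x, y, z, w].
In Python, from rig import * gives the robot as it stands. The module is installed in compiled form; this text tells all that it offers.
- The arm moves only by the tool play_rows, never from a script. Its argument "deltas" is a list of rows, each a list of 2 entries, a list of its own where there are three numbers: the shift along the tool's x, y, z each as a share of 500 mm, from -1 to 1, then the turn, a rotation vector about the tool's x, y, z each as a share of 6 degrees, from -1 to 1. A call has 1 to 10 rows; each row shifts and turns the commanded pose from where the row before left it, along the tool's axes as they then stand; what a row does not reach is not made up. A row lasts 1/8 s, in which the tool goes at most 62.5 mm and 10.7 degrees, less where a joint would pass 70% of its speed; a pose out of reach is approached as far as the arm can. A call with a number of a shift or a turn outside -1 to 1 is refused whole. A call with a gripper value outside its range is refused whole. "jaw" is the gripper's target within -1 to 1 (fully open at 1, half-way at 0, shut at -1), set as the call begins (left out, the last holds). The fingers move at their own pace and stop on an object; "grip_force" is the grip in N (left out, the last holds). Time passes only in rows, so rows that do not move let the fingers close. It gives the time, the measured TCP pose, the force, the opening and the grip force at its end, in the units of the state.
- get_state(): the state, without advancing time (a new reading comes with each control period).
- camera(name): name is "scene" or "top" or "wrist"; returns a dict with "pixels" (480x640x3 uint8, red, green, blue), "mtx" (3x3 intrinsics, pixels), "cam_to_world" (4x4, takes a point from camera to world coordinates); the wrist camera has in their place "mount" (4x4, takes a point from camera to tool coordinates, whose origin is the TCP and whose axes are the flange's). Camera axes: x right, y up, looking along -z (the intrinsics and any distortion apply to the point x, -y, -z); pixel columns grow to the right and rows downward; lengths in mm; the calibration is good to about 2 mm. The wrist camera is an equidistant fisheye: a pixel r from the principal point sees the ray r / f radians off the axis. A picture is of the moment at which its call begins: read the wrist's pose just before it. There is no depth.
- job_done(): hands the job in; it is judged then, once.
The state is a dict: "t": time; "joint_positions": joint angles; "qd": joint speeds; "joint_efforts": joint torques, N m; "position": TCP position; "ee_rot": TCP orientation; "ft_force": force on the tool from outside, world axes, zero at the start; "ft_torque": the same for the moment, N m; "finger_gap": opening from 0.0 (shut) to 1.0 (fully open); "gripper_force": force on a finger pad.
Only numpy, scipy, OpenCV 4.12 (cv2) and the standard library are available. Lean on these libraries where they do the work, as an engineer would, in place of code of your own. Each camera call takes 0.05 s, during which the arm holds its last target. There are 200 camera calls.

## Working session

There is one attempt and no reset: what is moved stays moved. The work goes in short steps, Python scripts to look and compute and a tool call to move; the robot and the scene stay as the last step left them, time stands still between calls to the robot, and variables do not carry over. Pictures are saved under pics/ and viewed, at most 10 in all, crops included, and the job is handed in when it is done.

Besides the shell and the picture viewer there is one more tool, called after "Emit:" as name(argument=value, ...), one argument or row to a line, values as JSON. play_rows: Moves the arm, as the interface text tells. Its arguments: {"type":"object","properties":{"deltas":{"type":"array"},"jaw":{"type":"number"},"grip_force":{"type":"number"}},"required":["deltas"]}

```bash
mkdir -p pics
cat > h.py <<'E'
from rig import *
import numpy as np, cv2
from scipy.spatial.transform import Rotation as R
def ray(c,u,v):
    K=c["mtx"];T=np.array(c["cam_to_world"]);d=np.linalg.inv(K)@[u,v,1];d=np.array([d[0],-d[1],-d[2]])
    return T[:3,3],T[:3,:3]@d
def plane(c,u,v,z):
    o,d=ray(c,u,v);return (o+d*(z-o[2])/d[2]).round(1)
def proj(c,p):
    T=np.linalg.inv(np.array(c["cam_to_world"]));q=T[:3,:3]@p+T[:3,3];q=c["mtx"]@[q[0],-q[1],-q[2]];return q[:2]/q[2]
def save(c,n): cv2.imwrite("pics/"+n,cv2.cvtColor(c["pixels"],cv2.COLOR_RGB2BGR))
E
python3 - <<'E'
from h import *
s=get_state();print(s)
for n in("top","scene"):
    c=camera(n);save(c,n+"1.png");print(n,c["mtx"],np.round(c["cam_to_world"],3),[k for k in c])
    np.savez(n+"1.npz",**{k:np.array(v) for k,v in c.items()})
E
```

```text
{'t': 0.0, 'joint_positions': array([-1.10898900e+00,  2.41406721e-01,  3.70224530e-03,  1.33517189e+00,
       -6.62567477e-06,  1.57080661e+00]), 'qd': array([-0.00020728,  0.00053297,  0.00187526, -0.00020195, -0.00039695,
       -0.00037567]), 'joint_efforts': array([-8.29135352e-04, -3.72323227e+01,  2.52405506e+01,  1.71891181e-02,
        1.58115367e-04, -1.35590730e-05]), 'position': array([ 222.51319071, -447.08568649,  244.40764589]), 'ee_rot': array([ 9.73460631e-01,  2.28852174e-01, -2.41246252e-04, -1.01165833e-03]), 'ft_force': array([ 0.17630827,  0.69691425, -0.36634801]), 'ft_torque': array([ 0.04851528,  0.00135043, -0.0081042 ]), 'gripper_force': 0.0, 'finger_gap': 1.0008629121662664}
top [[451.11743778   0.         317.37908437]
 [  0.         451.11743778 241.22358547]
 [  0.           0.           1.        ]] [[-1.200000e-02  9.960000e-01 -9.000000e-02  3.999360e+02]
 [-1.000000e+00 -9.000000e-03  2.600000e-02  4.465600e+01]
 [ 2.500000e-02  9.100000e-02  9.960000e-01  1.168841e+03]
 [ 0.000000e+00  0.000000e+00  0.000000e+00  1.000000e+00]] ['pixels', 'mtx', 'cam_to_world']
scene [[570.7278067    0.         314.69500044]
 [  0.         570.7278067  244.92501321]
 [  0.           0.           1.        ]] [[-7.890000e-01 -3.870000e-01  4.780000e-01  1.009029e+03]
 [ 6.150000e-01 -5.030000e-01  6.080000e-01  7.178230e+02]
 [ 5.000000e-03  7.730000e-01  6.350000e-01  7.627170e+02]
 [ 0.000000e+00  0.000000e+00  0.000000e+00  1.000000e+00]] ['pixels', 'mtx', 'cam_to_world']
```

View pics/top1.png

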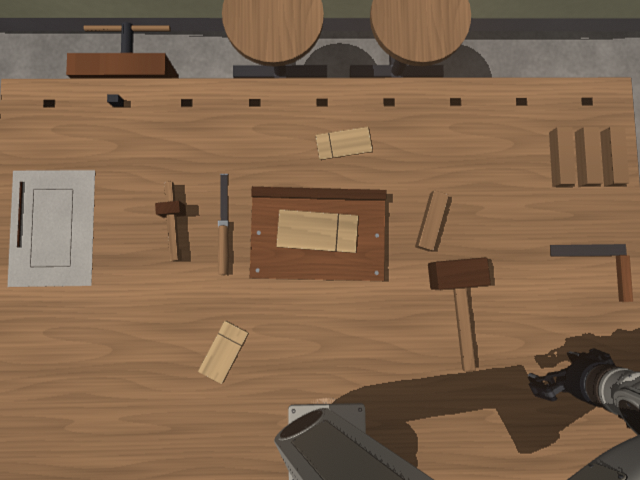

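View pics/scene1.png

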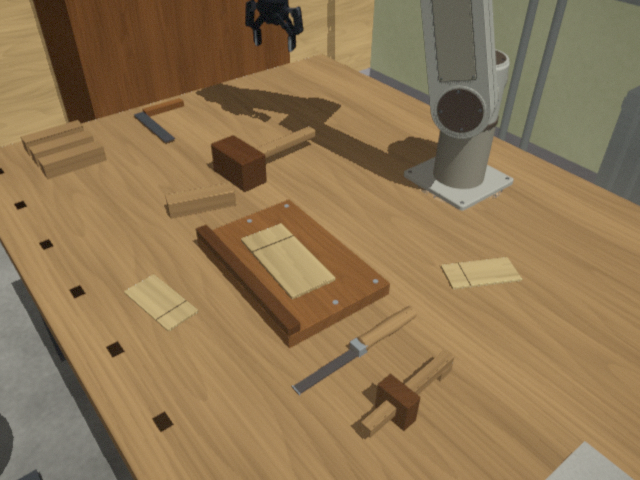

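Top view: panel candidates are the one on the board at (317,231), and loose pieces on the bench at (344,143) and (223,352). I choose the one on the board: it lies where described and looks about 200x95 mm. Next I measure it and the board, and check the choice in a close crop.

```bash
cat > m.py <<'E'
from h import *
def quad(mask):
    cs,_=cv2.findContours(mask,cv2.RETR_EXTERNAL,cv2.CHAIN_APPROX_NONE);return max(cs,key=cv2.contourArea)
def measure(c,roi=(180,290,240,400)):
    a,b,l,r=roi;im=c["pixels"].astype(int);m=np.zeros(im.shape[:2],np.uint8)
    sat=im[...,0]+im[...,1]
    m[a:b,l:r]=(im[a:b,l:r,1]>130)*255
    return m
E
python3 - <<'E'
from m import *
c=dict(np.load("top1.npz"));im=c["pixels"]
for p in[(231,300),(231,337),(265,320),(193,320),(231,264),(300,320),(262,395)]: print(p,im[p])
b=cv2.resize(im[175:295,235:405],None,fx=4.5,fy=4.5,interpolation=cv2.INTER_CUBIC);cv2.imwrite("pics/crop1.png",b[...,::-1])
E
```

```text
(231, 300) [165 137 100]
(231, 337) [83 68 51]
(265, 320) [117  76  51]
(193, 320) [77 50 34]
(231, 264) [121  77  51]
(300, 320) [149 114  82]
(262, 395) [147 111  80]
```

View pics/crop1.png

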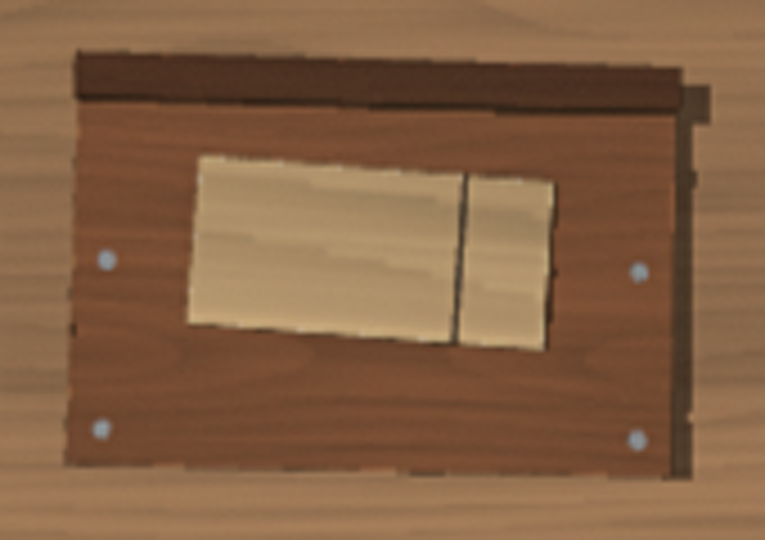

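The crop shows the pencil line 1/4 of the way from the panel's right end, at crop (460,260), and the fence across the top. Panel corners are at crop (200,155), (554,182), (546,350), (188,323).

Run:
```python
from m import *
c=dict(np.load("top1.npz"))
f=lambda u,v,z:plane(c,(u+.5)/4.5-.5+235,(v+.5)/4.5-.5+175,z)
P=[f(*p,38) for p in[(200,155),(554,182),(546,350),(188,323)]]
print("panel",P,[np.linalg.norm(P[i]-P[i-1]).round(1) for i in range(4)],np.mean(P,0))
d=P[0]+P[3]-P[1]-P[2];print("yaw panel",np.arctan2(-d[0],d[1]))
F=[f(78,52,50),f(682,68,50)];B=[f(66,465,30),f(671,477,30)]
print("fence far",F,np.linalg.norm(F[0]-F[1]),"board front",B,np.linalg.norm(B[0]-B[1]))
for a,b in(F,B): d=a-b;print("yaw",np.arctan2(-d[0],d[1]))
print("line",f(466,175,38),f(456,343,38))
# automated mask of panel
im=c["pixels"].astype(int);m=((im[...,1]>105)&(im[...,0]>135)).astype(np.uint8);m[:205]=0;m[257:]=0;m[:,:270]=0;m[:,365:]=0
m=cv2.morphologyEx(m,cv2.MORPH_CLOSE,np.ones((5,5)))
cs,_=cv2.findContours(m,0,1);k=max(cs,key=cv2.contourArea);bx=cv2.boxPoints(cv2.minAreaRect(k));print([plane(c,*q,38) for q in bx])
```

```text
panel [array([585.2, 111.5,  38. ]), array([568.3, -87.6,  38. ]), array([473.5, -81.2,  38. ]), array([490.5, 118.6,  38. ])] [np.float64(95.0), np.float64(199.8), np.float64(95.0), np.float64(200.5)] [529.375  15.325  38.   ]
yaw panel -0.08477999657573816
fence far [array([641.8, 178.5,  50. ]), array([ 630.5, -159.5,   50. ])] 338.18883778149745 board front [array([412.4, 187.2,  30. ]), array([ 401.9, -151.1,   30. ])] 338.46290786436253
yaw -0.033419505428429336
yaw -0.03102757994742293
line [572.7 -38.   38. ] [477.9 -30.9  38. ]
[array([490.6, 120. ,  38. ]), array([586.4, 112.4,  38. ]), array([569.2, -88. ,  38. ]), array([473.3, -78.8,  38. ])]
```

Emit:
play_rows(
  deltas=[
    [[0,0,0],[0,0,-1]],
    [[0,0,0],[0,0,-1]],
    [[0,0,0],[0,0,-1]],
    [[0,0,0],[0,0,-1]],
    [[0,0,0],[0,0,-1]],
    [[0,0,0],[0,0,-1]],
    [[0,0,0],[0,0,-1]],
    [[0,0,0],[0,0,-1]],
    [[0,0,0],[0,0,-1]],
    [[0,0,0],[0,0,-1]],
  ],
  jaw=0,
)

```text
t: 1.35
position: [222.6, -447.3, 244.8]
ee_rot: [0.727, 0.686, 0.0, -0.001]
ft_force: [0.7, -1.0, 0.8]
finger_gap: 0.497
gripper_force: 0.0
```

```bash
cat > go.py <<'E'
from h import *
import sys
YAW=-0.032; C=np.array([521.65,13.8])
def b2w(bx,by): c,s=np.cos(YAW),np.sin(YAW);return C+[c*bx-s*by,s*bx+c*by]
def w2b(p): c,s=np.cos(YAW),np.sin(YAW);d=np.array(p)[:2]-C;return np.array([c*d[0]+s*d[1],-s*d[0]+c*d[1]])
def go(target,psi):
    s=get_state();r=R.from_quat(s["ee_rot"]);d=r.inv().apply(np.array(target)-s["position"])
    x=r.as_matrix();print("t",s["t"],"pos",s["position"].round(1),"psi",np.arctan2(x[1,0],x[0,0]).round(4),"zax",x[:,2].round(3),"F",s["ft_force"].round(2),"gap",s["finger_gap"])
    print("tool shift mm",d.round(1),"share",(d/500).round(4))
    dr=(r.inv()*R.from_euler("ZX",[psi,np.pi])).as_rotvec();print("turn/6deg",(np.degrees(dr)/6).round(2))
E
python3 - <<'E'
from go import *
go([*b2w(10,135),110],np.pi/2+YAW)
c=dict(np.load("top1.npz"))
print([plane(c,*p,40) for p in[(434,191),(450,194),(434,251),(416,247)]])
E
```

```text
t 1.35 pos [ 222.6 -447.3  244.8] psi 1.5124 zax [-0.001  0.001 -1.   ] F [ 0.68 -0.97  0.8 ] gap 0.4966007018490433
tool shift mm [612.8 278.2 135.2] share [1.2257 0.5563 0.2705]
turn/6deg [-0.01 -0.01 -0.25]
[array([ 628.5, -284. ,   40. ]), array([ 620.5, -324.9,   40. ]), array([ 474.9, -278.6,   40. ]), array([ 485.4, -233.2,   40. ])]
```

Emit:
play_rows(
  deltas=[
    [[0.1,0.046,0],[0,0,-0.25]],
    [[0.1,0.046,0],[0,0,0]],
    [[0.1,0.046,0],[0,0,0]],
    [[0.1,0.046,0],[0,0,0]],
    [[0.1,0.046,0],[0,0,0]],
    [[0.1,0.046,0],[0,0,0]],
    [[0.1,0.046,0],[0,0,0]],
    [[0.1,0.046,0],[0,0,0]],
    [[0.1,0.046,0],[0,0,0]],
    [[0.1,0.046,0],[0,0,0]],
  ],
)

```text
t: 2.6
position: [472.0, 45.0, 245.0]
ee_rot: [0.719, 0.695, -0.0, -0.0]
ft_force: [2.0, -0.9, -0.5]
finger_gap: 0.497
gripper_force: 0.0
```

Emit:
play_rows(
  deltas=[
    [[0.1,0.046,0.02],[0,0,0]],
    [[0.1,0.03,0.07],[0,0,0]],
    [[0,0,0.09],[0,0,0]],
    [[0,0,0.09],[0,0,0]],
    [[0,0,0],[0,0,0]],
  ],
)

```text
t: 3.22
position: [509.4, 140.7, 106.6]
ee_rot: [0.719, 0.695, -0.004, -0.002]
ft_force: [-0.8, 0.2, 0.1]
finger_gap: 0.498
gripper_force: 0.0
```

Run:
```python
from go import *
go([*b2w(10,135),50],np.pi/2+YAW)
c=camera("wrist");save(c,"w1.png");print(c["mtx"],np.round(c["mount"],2))
```

```text
t 3.225 pos [509.4 140.7 106.6] psi 1.5356 zax [-0.01  -0.003 -1.   ] F [-0.82  0.2   0.1 ] gap 0.4984392158467819
tool shift mm [ 8.8 26.8 56.3] share [0.0176 0.0536 0.1125]
turn/6deg [-0.09  0.03 -0.03]
[[371.64829954   0.         322.80345771]
 [  0.         371.64829954 239.04156576]
 [  0.           0.           1.        ]] [[  -0.      0.95    0.31   81.08]
 [   1.      0.     -0.      0.92]
 [  -0.      0.31   -0.95 -128.94]
 [   0.      0.      0.      1.  ]]
```

View pics/w1.png

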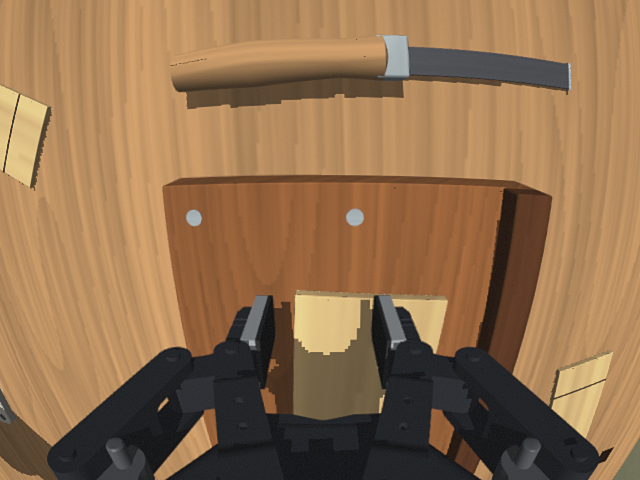

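The wrist view looks toward the chisel at top. The panel's left end runs from (295,292) to (447,297), with the fingers straddling (255,330) and (390,330), so I shift toward the fence before descending.

Emit:
play_rows(
  deltas=[
    [[0.018,0.053,0],[-0.09,0,0]],
    [[0,0,0.05],[0,0,0]],
    [[0,0,0.04],[0,0,0]],
    [[0,0,0.01],[0,0,0]],
    [[0,0,0],[0,0,0]],
    [[0,0,0],[0,0,0]],
  ],
)

```text
t: 4.03
position: [541.6, 149.8, 62.2]
ee_rot: [0.72, 0.694, 0.005, 0.004]
ft_force: [0.3, -0.1, 0.3]
finger_gap: 0.5
gripper_force: 0.0
```

Emit:
play_rows(
  deltas=[
    [[0,0,0.004],[0,0,0]],
    [[0,0,0.004],[0,0,0]],
    [[0,0,0],[0,0,0]],
  ],
)

```text
t: 4.4
position: [540.3, 149.5, 56.3]
ee_rot: [0.72, 0.694, 0.003, 0.003]
ft_force: [-0.7, 0.2, 0.7]
finger_gap: 0.503
gripper_force: 0.0
```

Run:
```python
from go import *
go([*b2w(10,135),45],np.pi/2+YAW)
```

```text
t 4.4 pos [540.3 149.5  56.3] psi 1.5352 zax [ 0.009 -0.    -1.   ] F [-0.68  0.2   0.68] gap 0.5025826150080447
tool shift mm [-1.2 -4.4 11.3] share [-0.0025 -0.0088  0.0226]
turn/6deg [ 0.09  0.   -0.03]
```

Emit:
play_rows(
  deltas=[
    [[0,0,0.004],[0.09,0,0]],
    [[0,0,0.004],[0,0,0]],
    [[0,0,0.004],[0,0,0]],
    [[0,0,0],[0,0,0]],
  ],
)

```text
t: 4.9
position: [540.3, 149.5, 50.2]
ee_rot: [0.72, 0.694, -0.0, -0.0]
ft_force: [-0.1, -0.3, -0.1]
finger_gap: 0.498
gripper_force: 0.0
```

Emit:
play_rows(
  deltas=[
    [[0,0,0.004],[0,0,0]],
    [[0,0,0],[0,0,0]],
  ],
)

```text
t: 5.15
position: [540.4, 149.5, 48.3]
ee_rot: [0.72, 0.694, -0.0, -0.0]
ft_force: [0.1, 0.2, -0.4]
finger_gap: 0.504
gripper_force: 0.0
```

Emit:
play_rows(
  deltas=[
    [[0,0,0.004],[0,0,0]],
    [[0,0,0],[0,0,0]],
  ],
)

```text
t: 5.4
position: [540.3, 149.5, 46.3]
ee_rot: [0.72, 0.694, -0.0, -0.0]
ft_force: [-0.5, -0.6, -0.1]
finger_gap: 0.501
gripper_force: 0.0
```

Emit:
play_rows(
  deltas=[
    [[0,0,0.004],[0,0,0]],
    [[0,0,0],[0,0,0]],
  ],
)

```text
t: 5.65
position: [540.3, 149.5, 44.3]
ee_rot: [0.72, 0.694, -0.0, -0.0]
ft_force: [0.2, -0.3, -0.4]
finger_gap: 0.5
gripper_force: 0.0
```

Emit:
play_rows(
  deltas=[
    [[0,0,0.003],[0,0,0]],
    [[0,0,0],[0,0,0]],
  ],
)

```text
t: 5.9
position: [540.4, 149.5, 42.9]
ee_rot: [0.72, 0.694, -0.0, -0.0]
ft_force: [-0.3, 0.5, -0.0]
finger_gap: 0.502
gripper_force: 0.0
```

Emit:
play_rows(
  deltas=[
    [[0,0,0.003],[0,0,0]],
    [[0,0,0],[0,0,0]],
  ],
)

```text
t: 6.15
position: [540.7, 149.6, 42.2]
ee_rot: [0.72, 0.694, 0.0, 0.0]
ft_force: [-0.4, -0.7, 4.8]
finger_gap: 0.495
gripper_force: 2.4
```

Emit:
play_rows(
  deltas=[
    [[0,0,-0.007],[0,0,0]],
    [[-0.02,0,0],[0,0,-0.03]],
    [[-0.02,0,0],[0,0,0]],
    [[-0.02,0,0],[0,0,0]],
    [[-0.02,0,0],[0,0,0]],
    [[-0.02,0,0],[0,0,0]],
    [[-0.02,0,0],[0,0,0]],
    [[-0.02,0,0],[0,0,0]],
    [[-0.01,0,0],[0,0,0]],
    [[0,0,0],[0,0,0]],
  ],
)

```text
t: 7.4
position: [538.1, 74.1, 45.1]
ee_rot: [0.719, 0.695, -0.0, 0.0]
ft_force: [0.5, -0.2, -0.5]
finger_gap: 0.501
gripper_force: 0.0
```

Run:
```python
from go import *
go([*b2w(14,10),45],np.pi/2+YAW)
c=camera("top");cv2.imwrite("pics/t2.png",cv2.resize(c["pixels"][170:295,235:435],None,fx=4,fy=4,interpolation=cv2.INTER_CUBIC)[...,::-1])
```

```text
t 7.4 pos [538.1  74.1  45.1] psi 1.5377 zax [ 0. -0. -1.] F [ 0.55 -0.25 -0.52] gap 0.5007415652667738
tool shift mm [-50.8  -0.4   0.1] share [-1.016e-01 -9.000e-04  1.000e-04]
turn/6deg [ 0.    0.   -0.01]
```

View pics/t2.png

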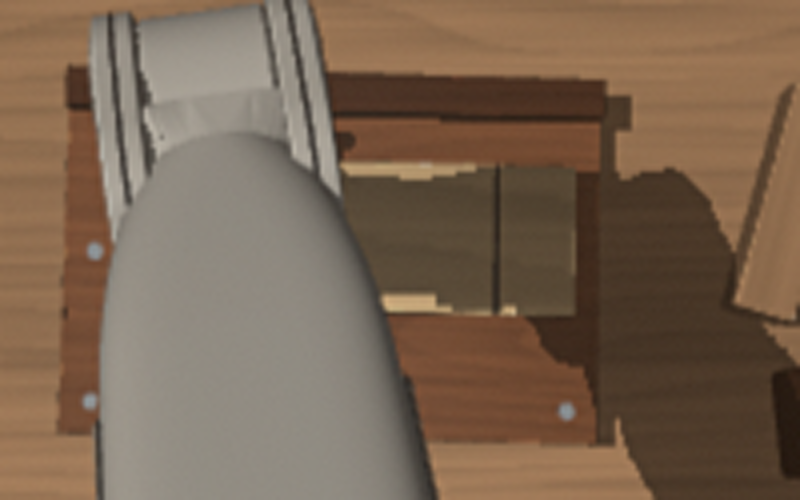

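The panel has slid right and squared up: the line is at crop (498,165)-(496,312), the right end at (576,240).

Run:
```python
from go import *
c=dict(np.load("top1.npz"))
f=lambda u,v,z:w2b(plane(c,(u+.5)/4-.5+235,(v+.5)/4-.5+170,z)).round(1)
print("line",f(498,166,38),f(496,311,38),"rend",f(576,168,38),f(575,314,38),"board r end",f(604,90,50),f(594,444,30),f(600,150,30),"fence foot",f(450,120,30))
```

```text
line [  60.  -103.3] [ -32.4 -103.2] rend [  60. -153.] [ -33.1 -153.1] board r end [ 108.2 -168.4] [-114.5 -167. ] [  73.2 -169.6] fence foot [ 90.3 -73. ]
```

Emit:
play_rows(
  deltas=[
    [[-0.02,0,0],[0,0,0]],
    [[-0.02,0,0],[0,0,0]],
    [[-0.02,0,0],[0,0,0]],
    [[-0.02,0,0],[0,0,0]],
    [[-0.02,0,0],[0,0,0]],
    [[-0.012,0,0],[0,0,0]],
    [[-0.008,0,0],[0,0,0]],
    [[-0.003,0,0],[0,0,0]],
    [[0,0,0],[0,0,0]],
  ],
)

```text
t: 8.57
position: [535.9, 13.0, 44.9]
ee_rot: [0.718, 0.696, -0.0, 0.0]
ft_force: [-0.2, 0.6, -0.2]
finger_gap: 0.504
gripper_force: 0.0
```

```bash
cat > look.py <<'E'
from go import *
# panel/board in top view through refined sub-pixel edges along a row band
def look(n):
    c=camera("top");cv2.imwrite("pics/"+n+".png",cv2.resize(c["pixels"][170:295,260:435],None,fx=4.5,fy=4.5,interpolation=cv2.INTER_CUBIC)[...,::-1])
E
python3 - <<'E'
from look import *
go([*b2w(14,10),45],np.pi/2+YAW)
look("t3")
E
```

```text
t 8.575 pos [535.9  13.   44.9] psi 1.5384 zax [-0. -0. -1.] F [-0.19  0.62 -0.22] gap 0.5041466740196979
tool shift mm [10.4 -0.3 -0.1] share [ 0.0207 -0.0006 -0.0002]
turn/6deg [-0.  0. -0.]
```

View pics/t3.png

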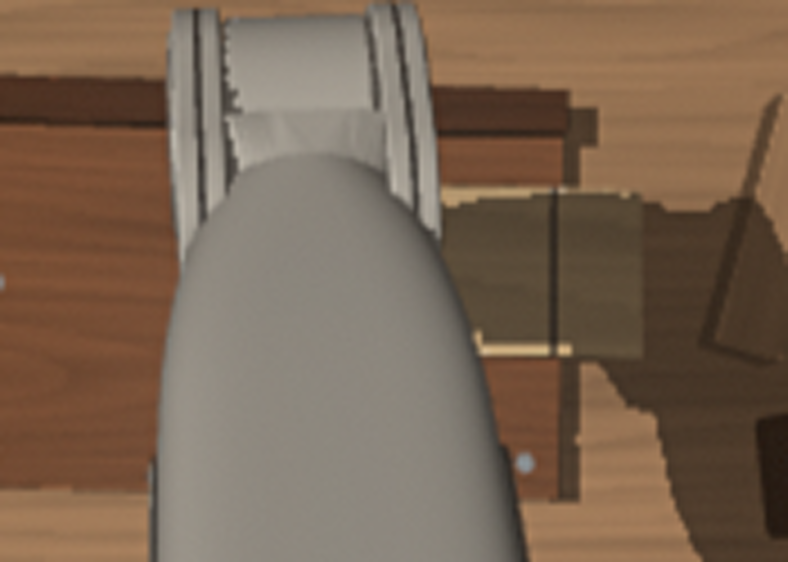

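The line is at crop (555,190)-(553,355), the board's right end at (563,160)-(557,500). It's close to the goal; next the fence push.

Run:
```python
from go import *
c=dict(np.load("top1.npz"))
f=lambda u,v,z:w2b(plane(c,(u+.5)/4.5-.5+260,(v+.5)/4.5-.5+170,z)).round(1)
print("line",f(555,192,38),f(553,353,38),"end",f(563,160,30),f(557,500,30),f(569,92,50),"panel r",f(643,270,38))
go([*b2w(-62,-112),100],np.pi/2+YAW)
```

```text
line [  58.5 -164. ] [ -32.7 -163.5] end [  78.3 -169.8] [-114.7 -167.8] [ 113.5 -169.5] panel r [  15.3 -214.1]
t 8.625 pos [535.9  13.1  44.9] psi 1.5384 zax [-0. -0. -1.] F [-0.7   0.93 -0.03] gap 0.5023207732244771
tool shift mm [-111.8  -76.2  -55. ] share [-0.2235 -0.1525 -0.1101]
turn/6deg [-0.  0. -0.]
```

Emit:
play_rows(
  deltas=[
    [[0.02,0,0],[0,0,0]],
    [[0.01,0,-0.02],[0,0,0]],
    [[0,0,-0.1],[0,0,0]],
    [[0,0,0],[0,0,1]],
    [[0,0,0],[0,0,1]],
    [[0,0,0],[0,0,1]],
    [[0,0,0],[0,0,1]],
    [[0,0,0],[0,0,1]],
    [[0,0,0],[0,0,1]],
    [[0,0,0],[0,0,1]],
  ],
)

```text
t: 9.88
position: [536.7, 28.7, 105.8]
ee_rot: [0.921, 0.391, 0.0, 0.0]
ft_force: [0.6, -0.5, 0.4]
finger_gap: 0.499
gripper_force: 0.0
```

Emit:
play_rows(
  deltas=[
    [[0,0,0],[0,0,1]],
    [[0,0,0],[0,0,1]],
    [[0,0,0],[0,0,1]],
    [[0,0,0],[0,0,1]],
    [[0,0,0],[0,0,1]],
    [[0,0,0],[0,0,1]],
    [[0,0,0],[0,0,1]],
    [[0,0,0],[0,0,1]],
    [[0,0,0],[0,0,0]],
  ],
)

```text
t: 11.0
position: [536.7, 4.8, 105.7]
ee_rot: [1.0, 0.0, 0.0, -0.009]
ft_force: [-0.6, 0.1, -1.2]
finger_gap: 0.501
gripper_force: 0.0
```

Run:
```python
from go import *
go([*b2w(-62,-112),60],YAW)
```

```text
t 11.0 pos [536.7   4.8 105.7] psi 0.0003 zax [ 0.     0.018 -1.   ] F [-0.56  0.15 -1.22] gap 0.5008928095239722
tool shift mm [-80.7 101.8  43.9] share [-0.1614  0.2036  0.0877]
turn/6deg [-0.17 -0.    0.31]
```

Emit:
play_rows(
  deltas=[
    [[-0.08,0.05,0],[-0.17,0,0.31]],
    [[-0.08,0.08,0],[0,0,0]],
    [[0,0.07,0],[0,0,0]],
    [[0,0,0.06],[0,0,0]],
    [[0,0,0],[0,0,0]],
  ],
)

```text
t: 11.62
position: [452.5, -92.7, 73.5]
ee_rot: [1.0, -0.015, -0.002, -0.001]
ft_force: [-0.3, -0.4, -0.3]
finger_gap: 0.5
gripper_force: 0.0
```

Run:
```python
from go import *
go([*b2w(-62,-112),45],YAW)
```

```text
t 11.625 pos [452.5 -92.7  73.5] psi -0.0308 zax [-0.005  0.001 -1.   ] F [-0.28 -0.38 -0.26] gap 0.4997180375422998
tool shift mm [ 3.8  3.4 28.5] share [0.0077 0.0068 0.0569]
turn/6deg [-0.01  0.04  0.01]
```

Emit:
play_rows(
  deltas=[
    [[0,0.007,0.04],[0,0.04,0]],
    [[0,0,0.017],[0,0,0]],
    [[0,0,0],[0,0,0]],
    [[0.02,0,0],[0,0,0]],
    [[0.02,0,0],[0,0,0]],
    [[0.016,0,0],[0,0,0]],
    [[0.014,0,0],[0,0,0]],
    [[0.01,0,0],[0,0,0]],
    [[0.006,0,0],[0,0,0]],
    [[0,0,0],[0,0,0]],
  ],
)

```text
t: 12.88
position: [497.5, -98.2, 46.2]
ee_rot: [1.0, -0.016, 0.002, -0.0]
ft_force: [0.2, -0.4, 1.0]
finger_gap: 0.496
gripper_force: 0.0
```

Emit:
play_rows(
  deltas=[
    [[0.004,0,0],[0,0,0]],
    [[0.004,0,0],[0,0,0]],
    [[0,0,0],[0,0,0]],
  ],
)

```text
t: 13.25
position: [501.4, -98.3, 46.3]
ee_rot: [1.0, -0.016, 0.002, -0.0]
ft_force: [0.1, -0.5, 0.1]
finger_gap: 0.498
gripper_force: 0.0
```

Run:
```python
from go import *
go([*b2w(-16,-112),45],YAW)
```

```text
t 13.25 pos [501.4 -98.3  46.3] psi -0.031 zax [ 0.004  0.    -1.   ] F [ 0.07 -0.54  0.06] gap 0.4978696075470356
tool shift mm [ 0.7 -0.7  1.3] share [ 0.0013 -0.0014  0.0026]
turn/6deg [-0.   -0.04  0.01]
```

Emit:
play_rows(
  deltas=[
    [[0.003,0,0.002],[0,0,0]],
    [[0,0,0],[0,0,0]],
  ],
)

```text
t: 13.5
position: [502.4, -98.3, 45.1]
ee_rot: [1.0, -0.016, 0.002, -0.0]
ft_force: [-1.5, 1.1, 0.6]
finger_gap: 0.499
gripper_force: 0.5
```

Emit:
play_rows(
  deltas=[
    [[0.003,0,0],[0,0,0]],
    [[0,0,0],[0,0,0]],
  ],
)

```text
t: 13.75
position: [502.6, -98.3, 45.0]
ee_rot: [1.0, -0.016, 0.0, -0.0]
ft_force: [-3.9, 0.8, 3.8]
finger_gap: 0.502
gripper_force: 2.6
```

Emit:
play_rows(
  deltas=[
    [[0.003,0,0],[0,0,0]],
    [[0,0,0],[0,0,0]],
  ],
)

```text
t: 14.0
position: [502.7, -98.2, 44.8]
ee_rot: [1.0, -0.016, -0.001, -0.0]
ft_force: [-8.5, -0.3, 6.3]
finger_gap: 0.499
gripper_force: 4.1
```

Emit:
play_rows(
  deltas=[
    [[-0.02,0,0],[0,0,0]],
    [[-0.01,0,-0.02],[0,0,0]],
    [[0,0,-0.1],[0,0,0]],
    [[0.06,-0.05,0],[0,0,-1]],
    [[0,0,0],[0,0,-1]],
    [[0,0,0],[0,0,-1]],
    [[0,0,0],[0,0,-1]],
    [[0,0,0],[0,0,-1]],
    [[0,0,0],[0,0,-1]],
    [[0,0,0],[0,0,-1]],
  ],
)

```text
t: 15.25
position: [522.0, -74.0, 106.3]
ee_rot: [0.938, 0.345, 0.003, 0.001]
ft_force: [1.1, -0.0, 0.0]
finger_gap: 0.498
gripper_force: 0.0
```

Emit:
play_rows(
  deltas=[
    [[0,0,0],[0,0,-1]],
    [[0,0,0],[0,0,-1]],
    [[0,0,0],[0,0,-1]],
    [[0,0,0],[0,0,-1]],
    [[0,0,0],[0,0,-1]],
    [[0,0,0],[0,0,-1]],
    [[0,0,0],[0,0,-1]],
    [[0,0,0],[0,0,-1]],
    [[0,0,0],[0,0,0]],
  ],
)

```text
t: 16.38
position: [521.8, -73.9, 106.2]
ee_rot: [0.718, 0.696, 0.002, 0.002]
ft_force: [0.5, 0.2, -0.5]
finger_gap: 0.505
gripper_force: 0.0
```

Run:
```python
from go import *
go([*b2w(33,20),100],np.pi/2+YAW)
```

```text
t 16.375 pos [521.8 -73.9 106.2] psi 1.5386 zax [ 0.006 -0.    -1.   ] F [ 0.55  0.16 -0.48] gap 0.5045517705776061
tool shift mm [107.7  30.    6.3] share [0.2154 0.0599 0.0127]
turn/6deg [ 0.05 -0.   -0.  ]
```

Emit:
play_rows(
  deltas=[
    [[0.11,0.03,0],[0.05,0,0]],
    [[0.105,0.03,0],[0,0,0]],
    [[0,0,0.05],[0,0,0]],
    [[0,0,0],[0,0,0]],
    [[0,0,0],[0,0,0]],
  ],
)

```text
t: 17.0
position: [554.6, 32.2, 81.0]
ee_rot: [0.719, 0.696, -0.0, -0.001]
ft_force: [0.4, -0.2, -0.6]
finger_gap: 0.506
gripper_force: 0.0
```

Run:
```python
from look import *
go([*b2w(33,15),45],np.pi/2+YAW)
look("t4")
```

```text
t 17.0 pos [554.6  32.2  81. ] psi 1.5383 zax [-0.001  0.    -1.   ] F [ 0.45 -0.24 -0.62] gap 0.506048940316214
tool shift mm [-4.5  0.7 36. ] share [-0.0089  0.0014  0.0719]
turn/6deg [-0.01 -0.   -0.  ]
```

View pics/t4.png

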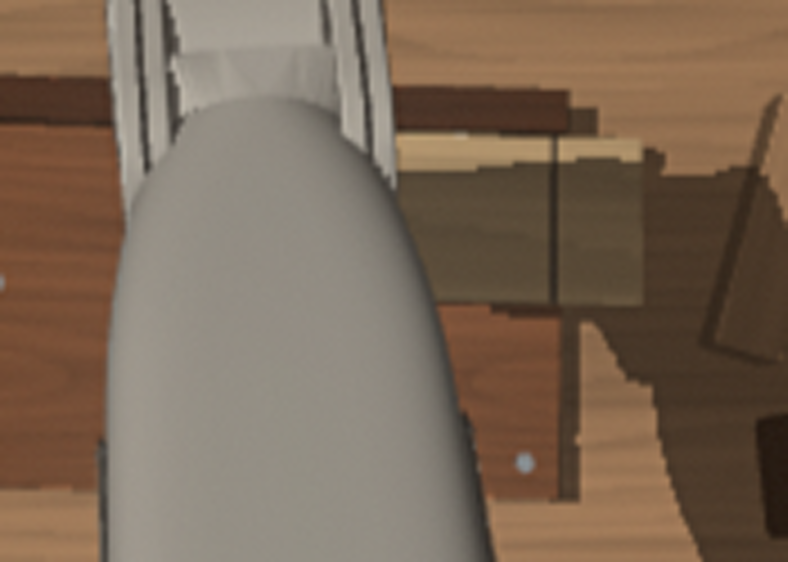

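The panel is against the fence, crop (400-643,135), with the line at (555,220) and the board end near (560,330). Now a sub-pixel measurement of the line and the end.

```bash
cat > edge.py <<'E'
from go import *
def meas():
    c=camera("top");g=c["pixels"].astype(float);L=[];E=[];N=[]
    for v in range(206,235):           # line: dark minimum, sub-pixel centroid
        r=g[v,376:392].sum(1);w=np.clip(np.median(r)-25-r,0,None)
        if w.sum()>20: L.append(w2b(plane(c,376+(w*np.arange(16)).sum()/w.sum(),v,38)))
    for v in range(243,279):           # board end: brown -> shadow/bench step in green-ish
        r=g[v,378:390,0]-1.5*g[v,378:390,1];r=g[v,378:390,2]/g[v,378:390,0]
        d=np.abs(np.diff(r));d[d<d.max()*.4]=0;E.append(w2b(plane(c,378.5+(d*np.arange(11)).sum()/d.sum(),v,30)))
    for v in range(243,279,12): print(v,g[v,378:392].astype(int).tolist())
    L,E=np.array(L),np.array(E)
    for n,a in(("line",L),("end",E)): 
        p=np.polyfit(a[:,0],a[:,1],1);print(n,len(a),"median y",np.median(a[:,1]).round(2),"y at bx=42:",np.polyval(p,42).round(2),"slope",p[0].round(4))
if __name__=="__main__": meas()
E
python3 edge.py
```

```text
243 [[123, 81, 56], [123, 81, 55], [122, 79, 54], [122, 81, 55], [124, 80, 56], [121, 79, 54], [94, 66, 46], [73, 57, 42], [72, 56, 41], [72, 56, 41], [89, 68, 50], [147, 112, 82], [144, 109, 80], [143, 108, 78]]
255 [[116, 76, 53], [115, 76, 51], [116, 75, 52], [115, 76, 52], [115, 77, 52], [111, 73, 48], [87, 60, 43], [69, 54, 40], [70, 55, 42], [67, 52, 40], [82, 62, 46], [134, 102, 74], [133, 101, 74], [131, 99, 72]]
267 [[115, 75, 52], [114, 75, 52], [113, 75, 51], [114, 75, 52], [114, 75, 52], [112, 73, 51], [76, 57, 42], [77, 60, 45], [78, 60, 46], [98, 75, 55], [156, 118, 86], [159, 121, 88], [155, 118, 86], [154, 117, 85]]
line 29 median y -163.15 y at bx=42: -163.15 slope 0.0048
end 36 median y -168.88 y at bx=42: -175.35 slope -0.0713
```

Run:
```python
from go import *
c=dict(np.load("top1.npz"));g=c["pixels"].astype(float)
A=[]
for v in range(212,279):   # initial, unoccluded view of the board end
    r=g[v,374:394,0];i=np.where(np.diff(r)<-10)[0]
    if not len(i): continue
    i=i[0];hi=r[i-2:i].mean();lo=r[i+2:i+4].mean();f=(r[i:i+3]-lo).sum()/(hi-lo)
    A.append(w2b(plane(c,374+i-.5+f,v,30)))
A=np.array(A);p=np.polyfit(A[:,0],A[:,1],1);res=A[:,1]-np.polyval(p,A[:,0]);k=abs(res)<1;p=np.polyfit(A[k,0],A[k,1],1)
print(len(A),k.sum(),p,np.polyval(p,[-100,42,75]))
for v,u in((243,383.94),(255,383.9),(267,383.5)): print(w2b(plane(c,u,v,30)))
```

```text
67 27 [-2.63290683e-02 -1.68548596e+02] [-165.91568936 -169.65441705 -170.52327631]
[ -19.06879903 -168.49636021]
[ -49.68192825 -168.57585386]
[ -80.12395495 -167.74940937]
```

Emit:
play_rows(
  deltas=[
    [[0,0,0.04],[0,0,0]],
    [[0,0,0.03],[0,0,0]],
    [[0,0,0.002],[0,0,0]],
    [[-0.02,0,0],[0,0,0]],
    [[-0.014,0,0],[0,0,0]],
    [[-0.008,0,0],[0,0,0]],
    [[-0.004,0,0],[0,0,0]],
    [[-0.004,0,0],[0,0,0]],
    [[0,0,0],[0,0,0]],
  ],
)

```text
t: 18.23
position: [553.7, 7.5, 44.4]
ee_rot: [0.718, 0.696, -0.001, -0.0]
ft_force: [-0.3, 0.2, 0.5]
finger_gap: 0.5
gripper_force: 0.1
```

Run:
```python
from edge import *
go([*b2w(33,-6.1),45],np.pi/2+YAW);print(w2b(get_state()["position"]))
meas()
```

```text
t 18.225 pos [553.7   7.5  44.4] psi 1.5397 zax [-0.001 -0.    -1.   ] F [-0.32  0.2   0.55] gap 0.5003505673438918
tool shift mm [-0.8  0.8 -0.6] share [-0.0016  0.0016 -0.0012]
turn/6deg [-0.01  0.    0.01]
[32.22052584 -5.28173057]
243 [[123, 81, 56], [124, 82, 55], [124, 81, 56], [123, 81, 55], [124, 81, 55], [121, 80, 54], [95, 65, 46], [74, 58, 44], [73, 58, 43], [73, 59, 43], [90, 70, 51], [149, 114, 84], [145, 110, 81], [144, 109, 80]]
255 [[117, 78, 55], [117, 77, 55], [117, 78, 54], [116, 76, 53], [116, 76, 52], [114, 76, 53], [89, 62, 45], [72, 57, 44], [70, 54, 41], [67, 52, 40], [82, 63, 48], [135, 102, 75], [134, 102, 74], [132, 100, 74]]
267 [[117, 78, 54], [117, 77, 54], [115, 76, 53], [114, 76, 52], [116, 76, 53], [113, 75, 53], [77, 58, 43], [77, 61, 46], [79, 62, 47], [98, 75, 56], [158, 121, 89], [160, 122, 89], [156, 120, 88], [155, 119, 87]]
line 29 median y -168.19 y at bx=42: -168.19 slope 0.0074
end 36 median y -168.92 y at bx=42: -178.88 slope -0.11
```

Emit:
play_rows(
  deltas=[
    [[-0.002,0,0],[0,0,0]],
    [[0,0,0],[0,0,0]],
    [[0.02,0,0],[0,0,0]],
    [[0.02,0,-0.06],[0,0,0]],
    [[0,0,-0.1],[0,0,0]],
    [[0,-0.08,0],[0,0,0.9]],
    [[0,-0.08,0],[0,0,0.9]],
    [[0,0,0],[0,0,0.9]],
    [[0,0,0],[0,0,0.9]],
    [[0,0,0],[0,0,0.9]],
  ],
)

```text
t: 19.52
position: [474.5, 33.3, 124.6]
ee_rot: [0.861, 0.508, -0.001, -0.0]
ft_force: [0.5, 0.5, -0.1]
finger_gap: 0.499
gripper_force: 0.0
```

Emit:
play_rows(
  deltas=[
    [[0,0,0],[0,0,0.9]],
    [[0,0,0],[0,0,0.9]],
    [[0,0,0],[0,0,0.9]],
    [[0,0,0],[0,0,0.9]],
    [[0,0,0],[0,0,0.9]],
    [[0,0,0],[0,0,0.9]],
    [[0,0,0],[0,0,0.9]],
    [[0,0,0],[0,0,0.9]],
    [[0,0,0],[0,0,0.9]],
    [[0,0,0],[0,0,0.9]],
  ],
)

```text
t: 20.78
position: [474.6, 33.3, 124.5]
ee_rot: [0.998, 0.062, -0.001, -0.0]
ft_force: [-0.2, 0.3, 0.7]
finger_gap: 0.498
gripper_force: 0.0
```

Run:
```python
from go import *
go([*b2w(-50,-165),110],YAW)
```

```text
t 20.775 pos [474.6  33.3 124.5] psi 0.1234 zax [-0.002  0.    -1.   ] F [-0.18  0.33  0.68] gap 0.49768308472388734
tool shift mm [-30.6 180.4  14.5] share [-0.0612  0.3609  0.0289]
turn/6deg [-0.    0.02  1.48]
```

Emit:
play_rows(
  deltas=[
    [[-0.015,0.09,0],[0,0,0]],
    [[-0.015,0.09,0],[0,0,0]],
    [[-0.015,0.09,0],[0,0,0]],
    [[-0.015,0.09,0.02],[0,0,0]],
    [[0,0,0],[0,0,0.75]],
    [[0,0,0],[0,0,0.73]],
    [[0,0,0],[0,0,0]],
    [[0,0,0],[0,0,0]],
  ],
)

```text
t: 21.78
position: [467.6, -149.1, 114.5]
ee_rot: [1.0, -0.014, -0.001, -0.0]
ft_force: [-0.0, 0.4, 0.1]
finger_gap: 0.501
gripper_force: 0.0
```

```bash
cat > wr.py <<'E'
from go import *
def wrist(n):
    s=get_state();c=camera("wrist");save(c,n+".png")
    T=np.eye(4);T[:3,:3]=R.from_quat(s["ee_rot"]).as_matrix();T[:3,3]=s["position"]
    np.savez(n+".npz",px=c["pixels"],K=c["mtx"],T=T@np.array(c["mount"]))
def wp(n,u,v,z):
    d=np.load(n+".npz");K,T=d["K"],d["T"];x=(u-K[0,2])/K[0,0];y=(v-K[1,2])/K[1,1];th=np.hypot(x,y)
    q=np.array([x,-y,0])*np.sinc(th/np.pi)+[0,0,-np.cos(th)];q=T[:3,:3]@q;o=T[:3,3];return w2b((o+q*(z-o[2])/q[2])).round(2)
E
python3 - <<'E'
from wr import *
go([*b2w(-50,-165),110],YAW);wrist("w2")
E
```

```text
t 21.775 pos [ 467.6 -149.1  114.5] psi -0.0273 zax [-0.002  0.    -1.   ] F [-0.05  0.38  0.06] gap 0.500874206367499
tool shift mm [-1.2  0.4  4.5] share [-0.0024  0.0009  0.009 ]
turn/6deg [-0.    0.02  0.05]
```

View pics/w2.png

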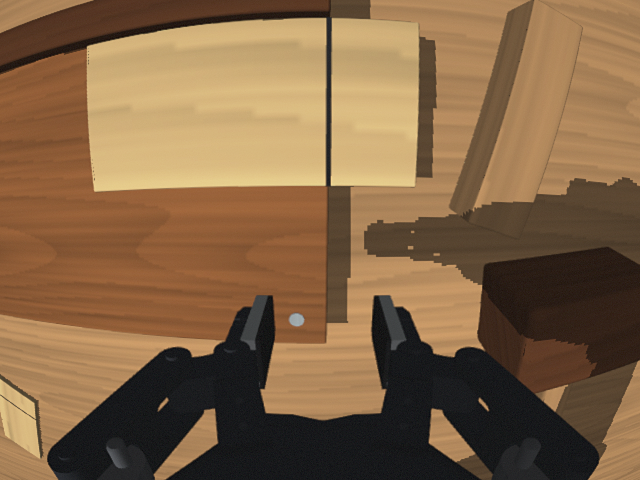

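The wrist view from above shows the line at (328,20-185) in line with the board end at (327,190-340) and the fence end at (330,12). The panel's far side lies along the fence at row ~20.

Run:
```python
from wr import *
g=np.load("w2.npz")["px"].astype(float).sum(2)
L=[];E=[]
for v in range(30,180,5):
    r=g[v,318:340];w=np.clip(np.median(r)-80-r,0,None);L.append(wp("w2",318+(w*np.arange(22)).sum()/w.sum(),v,38))
for v in range(192,262,5):
    r=g[v,310:345];k=np.argmin(np.diff(r));E.append(wp("w2",310+k+.5,v,30))
print(np.array(L)[::6],np.array(E)[::4])
# gap panel-fence: print column profile
for u in(150,250,310): print(u,[int(x) for x in g[0:60,u]])
```

```text
[[  83.79 -166.88]
 [  66.52 -166.81]
 [  49.69 -166.83]
 [  33.08 -166.95]
 [  16.47 -166.84]] [[  -8.78 -166.29]
 [ -20.84 -166.38]
 [ -33.23 -166.47]
 [ -46.05 -165.95]]
150 [169, 170, 171, 169, 168, 159, 167, 170, 171, 171, 172, 169, 177, 177, 182, 175, 182, 178, 183, 183, 188, 182, 190, 180, 159, 131, 84, 70, 70, 83, 75, 61, 206, 481, 517, 514, 513, 511, 511, 519, 516, 515, 523, 518, 515, 508, 502, 498, 487, 487, 480, 487, 479, 474, 476, 475, 475, 477, 480, 479]
250 [180, 180, 180, 185, 181, 181, 187, 185, 183, 185, 182, 173, 158, 126, 76, 73, 76, 83, 59, 119, 363, 495, 506, 497, 501, 504, 500, 504, 510, 516, 515, 516, 520, 521, 520, 518, 518, 522, 521, 517, 507, 501, 489, 482, 471, 464, 464, 465, 465, 470, 469, 475, 472, 468, 472, 475, 475, 475, 476, 473]
310 [184, 184, 184, 198, 186, 188, 189, 179, 180, 163, 148, 112, 81, 79, 82, 86, 60, 158, 432, 493, 493, 486, 487, 497, 498, 503, 506, 502, 510, 514, 514, 517, 511, 521, 517, 521, 513, 516, 514, 514, 511, 505, 503, 499, 500, 494, 490, 486, 476, 477, 469, 469, 469, 471, 465, 469, 472, 462, 465, 471]
```

Run:
```python
from wr import *
for u,a,b in((150,24.7,31.7),(250,12.7,19.3),(310,10.7,17)): print(wp("w2",u,a,50),wp("w2",u,b,38))
go([*b2w(38,-85),75],YAW)
```

```text
[ 92.09 -69.14] [ 91.29 -63.42]
[  91.84 -126.11] [  91.49 -123.84]
[  91.62 -157.15] [  91.47 -156.76]
t 21.825 pos [ 467.6 -149.1  114.5] psi -0.0274 zax [-0.002  0.    -1.   ] F [ 0.28  0.23 -0.25] gap 0.4984017280717223
tool shift mm [ 87.2 -79.1  39.4] share [ 0.1744 -0.1583  0.0788]
turn/6deg [-0.    0.02  0.04]
```

Gap to the fence is about 0.2 to 0.8 mm, slightly open at the left. I'll give it one more gentle fence push there.

Emit:
play_rows(
  deltas=[
    [[0,-0.08,0],[0,0,0]],
    [[0,-0.08,0],[0,0,0.04]],
    [[0,0,0.06],[0,0,0]],
    [[0,0,0.06],[0,0,0]],
    [[0,0,0.018],[0,0,0]],
    [[0,0,0],[0,0,0]],
  ],
)

```text
t: 22.58
position: [469.5, -69.4, 45.3]
ee_rot: [1.0, -0.016, -0.001, -0.0]
ft_force: [-0.4, -0.6, 0.8]
finger_gap: 0.498
gripper_force: 0.0
```

Emit:
play_rows(
  deltas=[
    [[0.02,0,0],[0,0,0]],
    [[0.02,0,0],[0,0,0]],
    [[0.012,0,0],[0,0,0]],
    [[0.006,0,0],[0,0,0]],
    [[0.004,0,0],[0,0,0]],
    [[0,0,0],[0,0,0]],
  ],
)

```text
t: 23.32
position: [500.6, -70.5, 45.4]
ee_rot: [1.0, -0.017, -0.001, -0.0]
ft_force: [-0.3, 0.4, -0.2]
finger_gap: 0.497
gripper_force: 0.0
```

Run:
```python
from wr import *
go([*b2w(-15.5,-85),45],YAW)
```

```text
t 23.325 pos [500.6 -70.5  45.4] psi -0.0331 zax [-0.002  0.    -1.   ] F [-0.25  0.44 -0.19] gap 0.49719085224741294
tool shift mm [2.8 0.  0.4] share [0.0057 0.0001 0.0007]
turn/6deg [-0.    0.02 -0.01]
```

Emit:
play_rows(
  deltas=[
    [[0.003,0,0],[0,0,0]],
    [[0.003,0,0],[0,0,0]],
    [[0,0,0],[0,0,0]],
  ],
)

```text
t: 23.7
position: [503.5, -70.5, 45.3]
ee_rot: [1.0, -0.017, -0.001, -0.0]
ft_force: [-0.1, 0.1, 0.8]
finger_gap: 0.504
gripper_force: 0.2
```

Emit:
play_rows(
  deltas=[
    [[0.003,0,0],[0,0,0]],
    [[0,0,0],[0,0,0]],
  ],
)

```text
t: 23.95
position: [503.7, -70.5, 45.2]
ee_rot: [1.0, -0.017, -0.002, -0.0]
ft_force: [-5.2, 0.5, 3.6]
finger_gap: 0.503
gripper_force: 2.7
```

Emit:
play_rows(
  deltas=[
    [[-0.02,0,0],[0,0,0]],
    [[-0.01,0,0],[0,0,0]],
    [[0,0,-0.06],[0,0,0]],
    [[0.07,0.01,0],[0,0,0]],
    [[0.065,0,0],[0,0,0]],
    [[0,0,0.03],[0,0,0]],
    [[0,0,0],[0,0,0]],
  ],
)

```text
t: 24.82
position: [555.2, -77.1, 58.4]
ee_rot: [1.0, -0.017, -0.003, -0.0]
ft_force: [-1.0, 0.4, -0.1]
finger_gap: 0.495
gripper_force: 0.0
```

Run:
```python
from wr import *
go([*b2w(38,-88),51],YAW);wrist("w3")
```

```text
t 24.825 pos [555.2 -77.1  58.4] psi -0.0331 zax [-0.006  0.001 -1.   ] F [-1.03  0.42 -0.1 ] gap 0.4952263522173175
tool shift mm [ 1.6 -1.8  7.3] share [ 0.0032 -0.0036  0.0147]
turn/6deg [-0.01  0.06 -0.01]
```

View pics/w3.png

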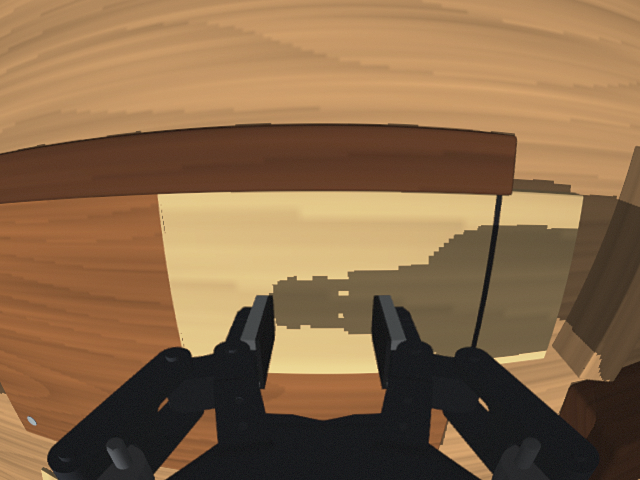

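The panel's far side meets the fence along its whole length (row ~193), and the line meets it at (499,195) near the fence end at (513,190). Now press down.

Emit:
play_rows(
  deltas=[
    [[0,0,0.008],[0,0.06,0]],
    [[0,0,0.004],[0,0,0]],
    [[0,0,0],[0,0,0]],
  ],
)

```text
t: 25.25
position: [557.2, -77.4, 54.4]
ee_rot: [1.0, -0.017, 0.002, -0.0]
ft_force: [0.1, 1.2, -0.1]
finger_gap: 0.504
gripper_force: 0.0
```

Emit:
play_rows(
  deltas=[
    [[0,0,0.004],[0,0,0]],
    [[0,0,0],[0,0,0]],
  ],
)

```text
t: 25.5
position: [557.5, -77.4, 52.3]
ee_rot: [1.0, -0.017, 0.002, -0.0]
ft_force: [-0.5, 0.4, -0.0]
finger_gap: 0.497
gripper_force: 0.0
```

Emit:
play_rows(
  deltas=[
    [[0,0,0.004],[0,0,0]],
    [[0,0,0],[0,0,0]],
  ],
)

```text
t: 25.75
position: [557.6, -77.4, 50.3]
ee_rot: [1.0, -0.017, 0.002, -0.0]
ft_force: [-0.1, 0.5, -0.6]
finger_gap: 0.497
gripper_force: 0.0
```

Emit:
play_rows(
  deltas=[
    [[0,0,0.004],[0,0,0]],
    [[0,0,0],[0,0,0]],
  ],
)

```text
t: 26.0
position: [557.6, -77.4, 50.2]
ee_rot: [1.0, -0.017, 0.003, 0.0]
ft_force: [-4.1, 0.8, 11.7]
finger_gap: 0.507
gripper_force: 5.7
```

Emit:
play_rows(
  deltas=[
    [[0,0,0.004],[0,0,0]],
    [[0,0,0],[0,0,0]],
  ],
)

```text
t: 26.25
position: [557.6, -77.4, 50.1]
ee_rot: [1.0, -0.017, 0.003, 0.0]
ft_force: [-9.1, 0.7, 23.0]
finger_gap: 0.499
gripper_force: 11.5
```

Emit:
play_rows(
  deltas=[
    [[0,0,0],[0,0,0]],
    [[0,0,0],[0,0,0]],
    [[0,0,0],[0,0,0]],
    [[0,0,0],[0,0,0]],
  ],
)

```text
t: 26.75
position: [557.7, -77.4, 50.1]
ee_rot: [1.0, -0.017, 0.003, 0.0]
ft_force: [-8.8, 1.1, 23.3]
finger_gap: 0.494
gripper_force: 11.5
```

Run:
```python
from wr import *
wrist("w4");g=np.load("w4.npz")["px"].astype(float).sum(2)
for v in(202,212,222): k=470+np.argmin(g[v,470:520]);print(v,wp("w4",k,v,38))
for v in(150,165,180): k=505+np.argmax(np.abs(np.diff(g[v,505:530])));print("fence end",v,wp("w4",k+.5,v,50))
from edge import meas; meas()
```

```text
202 [  89.93 -150.71]
212 [  86.   -166.45]
222 [  81.59 -166.57]
fence end 150 [ 113.63 -167.12]
fence end 165 [ 107.74 -166.73]
fence end 180 [ 101.85 -166.9 ]
243 [[140, 135, 126], [139, 134, 124], [140, 135, 125], [139, 134, 124], [140, 135, 126], [140, 135, 125], [139, 133, 124], [139, 133, 124], [139, 134, 125], [140, 134, 125], [139, 134, 124], [140, 134, 125], [139, 133, 124], [139, 133, 124]]
255 [[139, 134, 125], [140, 135, 125], [140, 135, 125], [140, 135, 125], [139, 134, 124], [139, 134, 124], [139, 134, 124], [139, 134, 124], [138, 134, 124], [140, 135, 125], [140, 134, 125], [139, 134, 124], [140, 134, 125], [140, 134, 125]]
267 [[140, 135, 125], [139, 134, 124], [140, 135, 125], [140, 135, 125], [139, 134, 124], [139, 134, 125], [140, 134, 124], [139, 134, 124], [141, 135, 126], [139, 134, 125], [140, 134, 125], [139, 134, 124], [140, 134, 125], [140, 134, 125]]Traceback (most recent call last):
  File "<stdin>", line 5, in <module>
  File "edge.py", line 13, in meas
    p=np.polyfit(a[:,0],a[:,1],1);print(n,len(a),"median y",np.median(a[:,1]).round(2),"y at bx=42:",np.polyval(p,42).round(2),"slope",p[0].round(4))
                 ~^^^^^
IndexError: too many indices for array: array is 1-dimensional, but 2 were indexed
```

The line is within about 0.5 mm of the board end, the panel is against the fence, and the press is steady at 23 N.

```bash
python3 -c "
from rig import *
print(job_done())"
```

```text
the job is handed in; nothing more can be done
None
```

The panel is snug along the fence with its pencil line within about 0.5 mm of the board's right-hand end. The fingertips were holding it down at about 23 N when I handed the job in, at about 27 s; no verdict came back.

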